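Shift the dish shaker's gated selector into its third slot

TASK

Set the dish shaker to its third range: with the closed fingers, push the upright selector lever out of the first (left) slot into the cross channel, across to the third slot, the right-hand one as you face it, and then forward, away from you, fully home to the far end of that slot. Only push it: do not take it between the fingers, and do not let it run into the middle slot or into the near end of the third slot on the way. Leave the lever there, and the bottles and other things round the shaker where they stand.

Things in the scene. Friction and masses are not known exactly. Their poses are not given: they have to be found in the camera images.
- shaker: dish shaker, fixed: white box 124 mm (x) by 150 mm (y) with a bare-metal gate plate on top, 101 mm above the table; behind it a housing 75 mm high (to x = +189 mm) with a round platform and dish (top under 110 mm). Origin on the table under the centre of the gate; x points away from the robot at yaw 0, y left, z up.
- gate_centre (a point): middle of the gate, on the plate's top. The gate is a 15 mm wide cross channel along the shaker's y, crossed by three 15 mm wide slots along x, at y = +26 mm (first, one pip), 0 (second) and -26 mm (third, three pips). In each slot the stick's axis can go 26 mm to either side of the channel (at the plate). Plate 6 mm thick; the teeth between slots have round noses.
- third_slot_end (a point): where the stick's axis passes the plate's top when the lever is home: far end of the third (right) slot, 26 mm ahead of and 26 mm to the right of gate_centre
- lever_across (a joint): sideways lean of the lever, rad, about the shaker's x, pivot 20 mm above the table under the gate's centre; 0 upright, + leans right (-y). About -0.32 in the first slot, 0 in the middle, +0.32 in the third, with 0.03 of play. Stiff (about 1 N at the grip), no springs, stays where left.
- lever_fore (a joint): fore-and-aft lean, rad, about the same pivot, equally stiff; + leans away from the robot (shaker +x). 0 in the cross channel, about +0.31 and -0.31 at the far and near ends of the outer slots. With a = lever_across, f = lever_fore the lever points along (sin f, -sin a cos f, cos a cos f) in the shaker's frame. Starts in the first slot, anywhere between its two ends.
- lever_grip (a point): centre of the lever's black round grip, 140 mm from the pivot; the grip is a cylinder of 22 mm diameter, 60 mm long, along the lever (its z axis); below it is a steel stick of 10 mm diameter. Upright, the grip reaches from 130 to 190 mm above the table.
- dropper_red: small plastic dropper bottle, 25 mm across, 64 mm high, standing at the left side of the shaker; bystander; origin at the centre of its underside
- dropper_blue: small plastic dropper bottle, 25 mm across, 64 mm high, standing at the right side of the shaker; bystander; origin at the centre of its underside
- cap_jar: lidded round jar, 58 mm across, 80 mm high, right of the shaker towards the back; bystander; origin at the centre of its underside
- slides: slide box, 35x83x60 mm, left of the shaker towards the back; bystander; origin at the centre of its underside
- timer: round lab timer with a knob on top, 68 mm across, 40 mm high, to the right; bystander; origin at the centre of its underside
- bottle: white plastic screw-cap bottle, 67 mm across, 126 mm high, to the left; bystander; origin at the centre of its underside
- pen: pen lying near the table's front edge in front of the shaker, 143 mm long; bystander; origin at the centre of its underside

How it is judged:
By the outcome, as a careful person would: the job done as asked, in the order asked, and still so for the second after the job is handed in, with the robot touching nothing.
It also fails if it takes over 48 s, if anything falls off the work surface, if the arm or the gripper's body presses on something with over 40 N, if the wrist force passes 120 N, or if a joint passes its speed limit or range.

ROBOT

A 6-joint arm with a two-finger parallel gripper is mounted at the origin on a cart in front of the work surface, level with it; the furniture and walls round the work are solid. World frame = base frame: x ahead of the robot, y to its left, z up, the work surface at z = 0. Lengths are in mm, angles in rad, forces in N, time in s.
With the tool pointing down it reaches from about 350 to 875 mm from the base axis. Payload 4.2 kg.
Tool frame: the origin (TCP) lies midway between the tips of the shut fingers; the grasp point (between the pads) lies 19 mm behind it; z points along the fingers, y is the line along which they close (so a half turn about z gives the same grasp; the last joint's range is limited). The gripper opens to 85 mm and grips with 20 to 120 N. Pads are 22 mm wide; open, the fingers measure 114 mm over their backs; the gripper's body (76 mm by 85 mm) begins 54 mm behind the grasp point. The pads swing forward as they close: fully open they stand 13 mm farther back than shut.
Start: joints at [1.55, 0.385, 0.008, 0, -1.194, -0.259], TCP at [172.57, 600.682, 231.312] pointing down, gripper open.
Joint ranges: [-3.14, 3.14], [-1.21, 2.06], [-1.07, 1.41], [-3.16, 2.05], [-2.99, -0.16], [-3.1, 3.1]. Speed limits (rad/s): [2.79, 2.79, 3.14, 3.14, 3.14, 3.14].

INTERFACE

Orientations are given as a unit quaternion [x, y, z, w].
In Python, from bench import arm, eyes, nets gives the robot as it stands.
- The arm moves only by the tool apply_moves, never from a script. Its arguments are lists of equal length, an entry for each row: "delta_rot": the turn, a rotation vector about the tool's x, y, z as a fraction of full scale, a list of three; "xyz": the shift along the tool's x, y, z as a fraction of full scale, a list of three; "hand": the gripper command: -1 is fully open, 1 is shut, values between are in proportion. In form: {"delta_rot": [[ax, ay, az], ...], "xyz": [[dx, dy, dz], ...], "hand": [hand, ...]}. A call has 1 to 20 rows; each row shifts and turns the commanded pose from where the row before left it, along the tool's axes as they then stand; what a row does not reach is not made up. Full scale, the value 1, is 0.025 m for a shift and 6 degrees for a turn. A row lasts 1/12 s, in which the tool goes at most 41.7 mm and 7.16 degrees, less where a joint would pass 70% of its speed; a pose out of reach is approached as far as the arm can. A call with a number of a shift or a turn outside -1 to 1 is refused whole. A call with a gripper value outside its range is refused whole. The fingers move at their own pace and stop on an object; the grip force is fixed at half the most. Time passes only in rows, so rows that do not move let the fingers close. It gives the time, the measured TCP pose, the force, the opening and the grip force at its end, in the units of the state.
- arm.read_state(): the state, without advancing time (a new reading comes with each control period).
- eyes.get_image(name): name is "side" or "top" or "wrist"; returns a dict with "frame" (420x560x3 uint8, red, green, blue), "range_z" (420x560 float32, mm along the optical axis (not along the pixel's ray), 0 where there is no reading), "camera_matrix" (3x3 intrinsics, pixels), "R" (3x3) and "t" (3): a world point X has camera coordinates R X + t; the wrist camera has in their place "hand_eye" (4x4, takes a point from camera to tool coordinates, whose origin is the TCP and whose axes are the flange's). Camera axes: x right, y down, z forward; pixel columns grow to the right and rows downward; lengths in mm; the calibration is good to about 2 mm. A picture is of the moment at which its call begins: read the wrist's pose just before it.
- arm.job_done(): hands the job in; it is judged then, once.
Trained networks look in a picture, given as the dict that the camera call returned (one of the last four; its "shot" number tells which), for a name from the list of things; names that differ only in an ending like _2 or _b are one class to them, and where a whole thing is asked for, a point or a joint stands for the part that bears it (a point fixed in the world has none). Each returns a list of dicts, best first, with "score" (0 to 1); they miss things now and then, are a little off and sometimes report something else, mostly with a low value. They report only what shows in the picture. A call takes as long as a camera call.
- nets.look_for(name, picture): "bbox" ([left, top, right, bottom] in pixels, round what is visible of it).
- nets.masks_of(name, picture): "region" (420x560 bool, what is visible of it) and "bbox" ([left, top, right, bottom] in pixels, round what is visible of it).
The state is a dict: "clock": time; "joints": joint angles; "joint_vel": joint speeds; "joint_efforts": joint torques, N m; "position": TCP position; "ee_rot": TCP orientation; "contact_force": force on the tool from outside, world axes, zero at the start; "wrist_torque": the same for the moment, N m; "gripper_width": finger opening in mm; "grasp_force": force on a finger pad.
Only numpy, scipy, OpenCV 4.12 (cv2) and the standard library are available. Lean on these libraries where they do the work, as an engineer would, in place of code of your own. Each camera call takes 0.05 s, during which the arm holds its last target. There are 200 camera calls.

## Working session

There is one attempt and no reset: what is moved stays moved. The work goes in short steps, Python scripts to look and compute and a tool call to move; the robot and the scene stay as the last step left them, time stands still between calls to the robot, and variables do not carry over. Pictures are saved under pics/ and viewed, at most 13 in all, crops included, and the job is handed in when it is done.

Besides the shell and the picture viewer there is one more tool, called after "Request:" in YAML: its name, and indented under it one key for each argument. apply_moves: Moves the arm, as the interface text tells. Its arguments: {"type":"object","properties":{"delta_rot":{"type":"array"},"xyz":{"type":"array"},"hand":{"type":"array"}},"required":["delta_rot","xyz","hand"]}

```bash
mkdir -p pics; cat > h.py <<'E'
import numpy as np, cv2
from bench import arm, eyes, nets
from scipy.spatial.transform import Rotation as Rot
def pts(p,m):
    v,u=np.nonzero(m&(p["range_z"]>0)); z=p["range_z"][v,u]; K=p["camera_matrix"]
    c=np.stack([(u-K[0,2])/K[0,0]*z,(v-K[1,2])/K[1,1]*z,z],1)
    return (c-p["t"])@p["R"]
def save(p,n): cv2.imwrite("pics/"+n,p["frame"][:,:,::-1])
E
python3 - <<'E'
from h import *
s=arm.read_state(); print(s)
ims=[]
for n in ["side","top"]:
    p=eyes.get_image(n); ims.append(p["frame"]); print(n,p["t"],(-p["R"].T@p["t"]).round())
    for k in ["shaker","lever_grip","dropper_red","dropper_blue","cap_jar","slides","timer","bottle"]:
        r=nets.masks_of(k,p)
        if r:
            q=pts(p,r[0]["region"]); print(k,round(r[0]["score"],2),r[0]["bbox"],np.percentile(q,[2,50,98],axis=0).round().tolist() if len(q) else None)
        else: print(k,"none")
    np.savez(n,**{k:v for k,v in p.items()})
cv2.imwrite("pics/a.png",cv2.resize(np.vstack(ims),(448*1,672))[:, :, ::-1]) if 0 else [cv2.imwrite(f"pics/a{i}.png",im[:,:,::-1]) for i,im in enumerate(ims)]
E
```

```text
{'clock': 0.0, 'joints': array([ 1.54962158e+00,  3.85581233e-01,  6.61202326e-03, -5.05478307e-04,
       -1.19400088e+00, -2.58663108e-01]), 'joint_vel': array([ 0.00080048, -0.00072346, -0.00018463,  0.00033596,  0.00092799,
        0.00098652]), 'joint_efforts': array([ 2.51126539e-04, -3.92284691e+01,  1.88397413e+01,  4.18628097e+00,
       -4.63848672e-03,  6.41713839e-06]), 'position': array([172.40549644, 600.13659778, 230.20032841]), 'ee_rot': array([ 9.90213685e-01, -1.39555087e-01, -1.04496035e-04,  1.10705572e-03]), 'contact_force': array([ 0.24991718,  0.73503795, -0.98607514]), 'wrist_torque': array([5.80336269e-03, 3.17870545e-05, 1.85096723e-02]), 'grasp_force': 0.0, 'gripper_width': 85.74434417594726}
side [-516.2560116   209.88718495 1036.08260623] [ 240. -773.  853.]
shaker 0.84 [260.0, 176.2, 364.3, 258.8] [[501.0, -99.0, 14.0], [604.0, -27.0, 92.0], [755.0, 71.0, 155.0]]
lever_grip 0.67 [280.4, 173.9, 293.4, 207.2] [[553.0, 8.0, 76.0], [563.0, 23.0, 148.0], [591.0, 61.0, 185.0]]
dropper_red none
dropper_blue 0.66 [325.8, 240.1, 337.4, 259.6] [[623.0, -133.0, -0.
[... 629 characters left out ...]
.0], [760.0, 91.0, 114.0]]
lever_grip 0.65 [267.5, 189.4, 289.9, 202.1] [[555.0, -9.0, 53.0], [567.0, 25.0, 171.0], [577.0, 44.0, 185.0]]
dropper_red 0.61 [245.3, 204.6, 257.6, 213.3] [[536.0, 85.0, -1.0], [546.0, 94.0, 44.0], [556.0, 106.0, 64.0]]
dropper_blue none
cap_jar 0.88 [305.6, 132.6, 323.4, 156.7] [[710.0, -121.0, 10.0], [730.0, -95.0, 78.0], [760.0, -70.0, 85.0]]
slides 0.97 [224.9, 170.4, 253.3, 188.7] [[608.0, 94.0, 4.0], [628.0, 133.0, 59.0], [655.0, 169.0, 65.0]]
timer 0.67 [403.2, 249.8, 424.5, 273.5] [[356.0, -418.0, 3.0], [386.0, -383.0, 25.0], [418.0, -356.0, 43.0]]
bottle 0.85 [138.8, 154.5, 171.4, 184.5] [[625.0, 356.0, -1.0], [651.0, 377.0, 96.0], [700.0, 418.0, 130.0]]
```

View pics/a0.png

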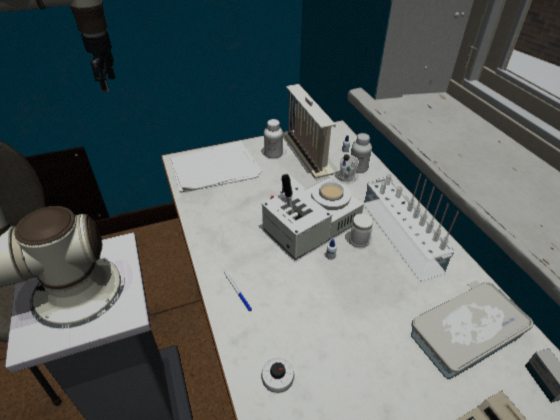

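View pics/a1.png

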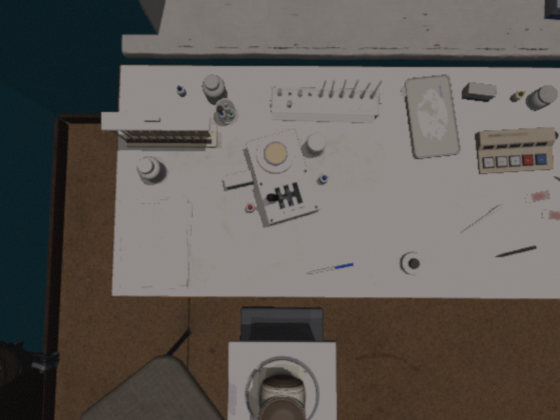

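The side view shows the shaker around px (300,218), with the lever leaning left in the first slot (grip at 287,185). The top view shows the shaker turned about +0.27 rad, gate at about (289,195), lever knob at (272,198). Next I'll fit the shaker's pose to the box top.

```bash
python3 - <<'E'
from h import *
for n in ["top","side"]:
    p=dict(np.load(n+".npz"))
    q=pts(p,np.ones(p["range_z"].shape,bool))
    q=q[(abs(q[:,0]-600)<150)&(abs(q[:,1])<130)]
    b=q[(q[:,2]>92)&(q[:,2]<106)&(q[:,0]<660)]
    print(n,len(b),cv2.minAreaRect(b[:,:2].astype(np.float32)), np.median(b,0).round(1))
    g=q[(q[:,2]>125)]
    print("grip",len(g),g[np.argsort(g[:,2])][::max(1,len(g)//14)].round(0).tolist())
E
```

```text
top 1847 ((594.7770385742188, -10.098861694335938), (160.70538330078125, 149.87789916992188), 16.806312561035156) [582.7 -16.5 100.6]
grip 87 [[568.0, 12.0, 135.0], [575.0, 17.0, 142.0], [572.0, 17.0, 146.0], [557.0, 22.0, 152.0], [573.0, 22.0, 161.0], [566.0, 22.0, 170.0], [555.0, 28.0, 174.0], [555.0, 41.0, 175.0], [568.0, 44.0, 177.0], [560.0, 33.0, 178.0], [557.0, 33.0, 179.0], [573.0, 33.0, 181.0], [565.0, 38.0, 182.0], [562.0, 33.0, 184.0], [562.0, 30.0, 185.0]]
side 1723 ((591.8140869140625, -8.363632202148438), (161.74609375, 153.99270629882812), 16.42976188659668) [573.4 -22.4 101.8]
grip 177 [[563.0, 16.0, 126.0], [571.0, 15.0, 132.0], [571.0, 17.0, 137.0], [559.0, 15.0, 142.0], [556.0, 21.0, 145.0], [562.0, 22.0, 150.0], [556.0, 23.0, 154.0], [555.0, 27.0, 158.0], [571.0, 25.0, 162.0], [555.0, 27.0, 165.0], [553.0, 30.0, 170.0], [565.0, 25.0, 174.0], [571.0, 32.0, 177.0], [557.0, 32.0, 181.0], [567.0, 38.0, 184.0]]
```

Request:
apply_moves:
  delta_rot:
    - [0, 0, -0.91]
    - [0, 0, -0.91]
    - [0, 0, -0.91]
    - [0, 0, -0.91]
    - [0, 0, -0.91]
    - [0, 0, -0.91]
    - [0, 0, 0]
    - [0, 0, 0]
    - [0, 0, 0]
    - [0, 0, 0]
    - [0, 0, 0]
    - [0, 0, 0]
    - [0, 0, 0]
    - [0, 0, 0]
    - [0, 0, 0]
    - [0, 0, 0]
    - [0, 0, 0]
    - [0, 0, 0]
    - [0, 0, 0]
    - [0, 0, 0]
  xyz:
    - [0, 0, -0.5]
    - [0, 0, -0.5]
    - [0, 0, -0.5]
    - [0, 0, -0.5]
    - [0, 0, -0.5]
    - [0, 0, -0.5]
    - [0.32, 0.94, 0]
    - [0.32, 0.94, 0]
    - [0.32, 0.94, 0]
    - [0.32, 0.94, 0]
    - [0.32, 0.94, 0]
    - [0.32, 0.94, 0]
    - [0.32, 0.94, 0]
    - [0.32, 0.94, 0]
    - [0.32, 0.94, 0]
    - [0.32, 0.94, 0]
    - [0.32, 0.94, 0]
    - [0.32, 0.94, 0]
    - [0.32, 0.94, 0]
    - [0.32, 0.94, 0]
  hand: [1, 1, 1, 1, 1, 1, 1, 1, 1, 1, 1, 1, 1, 1, 1, 1, 1, 1, 1, 1]

```text
clock: 2.57
position: [375.0, 316.7, 306.6]
ee_rot: [0.989, 0.146, 0.0, -0.0]
contact_force: [0.1, 0.8, 0.5]
gripper_width: -0.0
grasp_force: 0.0
```

Request:
apply_moves:
  delta_rot:
    - [0, 0, 0]
    - [0, 0, 0]
    - [0, 0, 0]
    - [0, 0, 0]
    - [0, 0, 0]
    - [0, 0, 0]
    - [0, 0, 0]
    - [0, 0, 0]
    - [0, 0, 0]
    - [0, 0, 0]
    - [0, 0, 0]
    - [0, 0, 0]
    - [0, 0, 0]
  xyz:
    - [0.32, 0.95, 0]
    - [0.32, 0.95, 0]
    - [0.32, 0.95, 0]
    - [0.32, 0.95, 0]
    - [0.32, 0.95, 0]
    - [0.32, 0.95, 0]
    - [0.32, 0.95, 0]
    - [0.32, 0.95, 0]
    - [0.32, 0.95, 0]
    - [0.32, 0.95, 0]
    - [0.32, 0.9, 0]
    - [0.32, 0.9, 0]
    - [0, 0, 0]
  hand: [1, 1, 1, 1, 1, 1, 1, 1, 1, 1, 1, 1, 1]

```text
clock: 3.65
position: [549.4, 72.4, 305.9]
ee_rot: [0.99, 0.144, -0.0, 0.0]
contact_force: [1.0, -0.2, -0.3]
gripper_width: 0.2
grasp_force: 0.0
```

```bash
cat >> h.py <<'E'
def wrist():
    s=arm.read_state(); p=eyes.get_image("wrist")
    T=np.eye(4); T[:3,:3]=Rot.from_quat(s["ee_rot"]).as_matrix(); T[:3,3]=s["position"]
    W=T@p["hand_eye"]; p["R"]=W[:3,:3].T; p["t"]=-W[:3,:3].T@W[:3,3]
    return s,p
E
python3 - <<'E'
from h import *
s,p=wrist(); print(s["position"],s["ee_rot"],p["hand_eye"].round(2).tolist()); save(p,"w1.png"); np.savez("w1",**p)
q=pts(p,np.ones(p["range_z"].shape,bool)); print(len(q))
b=q[(q[:,2]>96)&(q[:,2]<106)&(abs(q[:,0]-575)<150)]
print(cv2.minAreaRect(b[:,:2].astype(np.float32)))
r=nets.masks_of("lever_grip",p)
for x in r[:2]:
    g=pts(p,x["region"]); print(x["score"],x["bbox"],np.percentile(g,[2,50,98],axis=0).round(1).tolist() if len(g) else 0)
E
```

```text
[549.39141573  72.36435973 305.88901379] [ 9.89632657e-01  1.43620951e-01 -1.20620066e-04  4.61549134e-04] [[-0.0, -0.96, -0.28, 69.58], [1.0, -0.0, 0.0, -0.52], [-0.0, -0.28, 0.96, -142.32], [0.0, 0.0, 0.0, 1.0]]
234277
((587.68505859375, 151.08770751953125), (220.35874938964844, 486.7872009277344), 9.894375801086426)
0.85 [312.3, 171.8, 344.4, 202.3] [[554.6, 0.1, 68.9], [568.0, 33.4, 177.5], [576.0, 45.8, 183.7]]
0.4 [293.0, 9.7, 429.4, 233.2] [[515.3, -84.0, 13.2], [643.8, 9.4, 99.5], [758.8, 94.0, 138.6]]
```

View pics/w1.png

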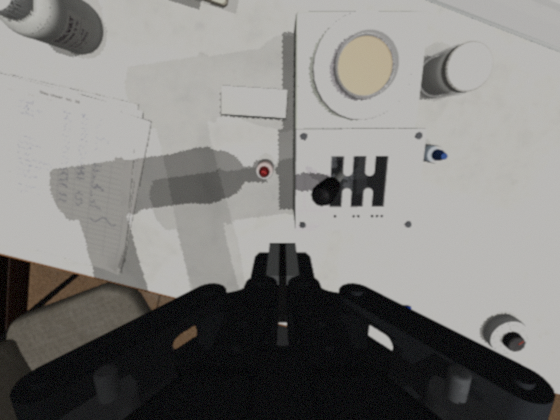

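The wrist view shows the box square to the tool. The slots are at columns ~336, 357 and 379, the channel at row ~181, and the lever's grip top at about (325,190) with the stick running to the first slot. I'll turn these into shaker coordinates.

```bash
python3 - <<'E'
from h import *
p=dict(np.load("w1.npz")); K=p["camera_matrix"]
def ray(u,v,z):
    u=np.atleast_1d(u);v=np.atleast_1d(v)
    d=np.stack([(u-K[0,2])/K[0,0],(v-K[1,2])/K[1,1],np.ones(len(u))],1)@p["R"]
    c=-p["R"].T@p["t"]; return c+d*((z-c[2])/d[:,2])[:,None]
g=cv2.cvtColor(p["frame"],cv2.COLOR_RGB2GRAY)
m=np.zeros(g.shape,bool); m[148:211,345:392]=g[148:211,345:392]<70
v,u=np.nonzero(m); X=ray(u,v,101)[:,:2]
r=cv2.minAreaRect(X.astype(np.float32)); print(r, u.min(),u.max(),v.min(),v.max())
for yaw in [0.27,0.28,0.29,0.30]:
    R=np.array([[np.cos(yaw),np.sin(yaw)],[-np.sin(yaw),np.cos(yaw)]]); Y=X@R.T; print(yaw,np.ptp(Y,axis=0),Y.min(0),Y.max(0))
yaw=.289; R=np.array([[np.cos(yaw),np.sin(yaw)],[-np.sin(yaw),np.cos(yaw)]]); Y=X@R.T
# per-slot extents
for lo,hi in [(371,387),(350,364)]:
    s=(u>=lo)&(u<hi); print(lo,np.percentile(Y[s],[1,99],axis=0).round(1).tolist())
print("row counts",[(int(k),int((v==k).sum())) for k in range(150,211,3)])
q=pts(p,np.ones(p["range_z"].shape,bool)); b=q[(q[:,2]>125)&(q[:,2]<195)&(abs(q[:,0]-565)<40)&(abs(q[:,1]-25)<45)]
bs=b[:,:2]@R.T
for z in range(130,195,8):
    k=abs(b[:,2]-z)<4
    if k.sum()>3: print(z,k.sum(),bs[k].min(0).round(1),bs[k].max(0).round(1))
o=np.zeros((600,640,3),np.uint8); cv2.imwrite("pics/c1.png",cv2.resize(p["frame"][125:235,285:435,::-1],None,fx=5,fy=5,interpolation=cv2.INTER_CUBIC))
E
```

```text
((578.1123046875, -22.18391990661621), (58.67723846435547, 47.24345016479492), 16.60369300842285) 345 386 157 205
0.27 [59.20214189 47.85252439] [ 521.74888785 -199.75343879] [ 580.95102974 -151.9009144 ]
0.28 [58.84853953 47.54707444] [ 520.09287875 -204.97991855] [ 578.94141829 -157.43284411]
0.29 [58.68457181 47.24239764] [ 518.28591282 -210.1914283 ] [ 576.97048463 -162.94903067]
0.3 [59.02793117 47.2693031 ] [ 516.18161262 -215.71822556] [ 575.20954379 -168.44892246]
371 [[519.8, -209.5], [577.1, -193.9]]
350 [[518.6, -184.3], [577.1, -169.1]]
row counts [(150, 0), (153, 0), (156, 0), (159, 20), (162, 20), (165, 20), (168, 20), (171, 20), (174, 23), (177, 33), (180, 40), (183, 35), (186, 34), (189, 22), (192, 19), (195, 19), (198, 20), (201, 20), (204, 19), (207, 0), (210, 0)]
130 19 [ 544.8 -150.7] [ 559.1 -134.9]
138 27 [ 543.6 -150.1] [ 559.4 -132.5]
146 33 [ 545.3 -147.6] [ 559.9 -129.7]
154 35 [ 544.3 -143.6] [ 559.9 -127.7]
162 36 [ 543.6 -141.4] [ 560.3 -123.3]
170 58 [ 540.1 -139. ] [ 560.5 -115.6]
178 279 [ 539.5 -136.6] [ 559.5 -115.3]
186 113 [ 542.5 -132.5] [ 557.2 -120.2]
```

View pics/c1.png

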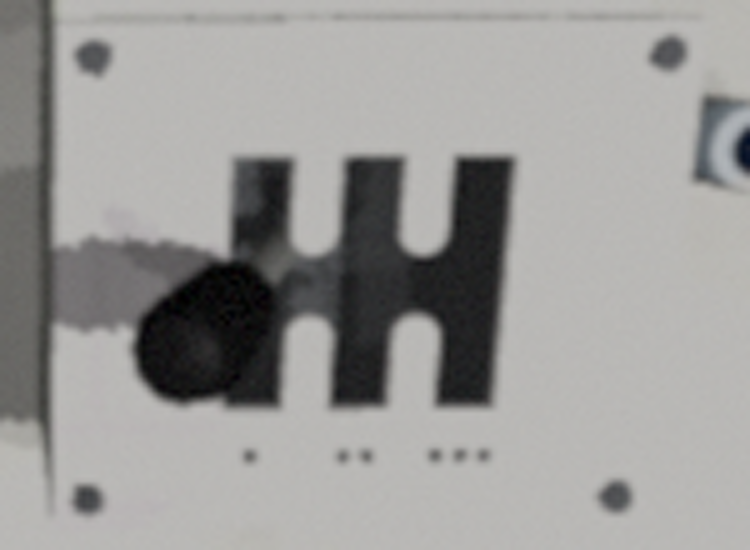

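The close crop shows the lever in the first slot at about the level of the channel (f ≈ +0.01 to 0.02), so a straight sideways push should work. I'll lower the closed fingers to its left.

Request:
apply_moves:
  delta_rot:
    - [0, 0, 0]
    - [0, 0, 0]
    - [0, 0, 0]
    - [0, 0, 0]
    - [0, 0, 0]
    - [0, 0, 0]
    - [0, 0, 0]
    - [0, 0, 0]
    - [0, 0, 0]
  xyz:
    - [0.08, -0.4, 0]
    - [0, 0, 0.9]
    - [0, 0, 0.9]
    - [0, 0, 0.9]
    - [0, 0, 0.9]
    - [0, 0, 0.9]
    - [0, 0, 0.9]
    - [0, 0, 0.84]
    - [0, 0, 0]
  hand: [1, 1, 1, 1, 1, 1, 1, 1, 1]

```text
clock: 4.5
position: [543.4, 85.9, 146.3]
ee_rot: [0.989, 0.146, -0.004, 0.001]
contact_force: [-0.4, -0.4, -0.2]
gripper_width: -0.3
grasp_force: 0.0
```

```bash
cat >> h.py <<'E'
yaw=.289; R2=np.array([[np.cos(yaw),np.sin(yaw)],[-np.sin(yaw),np.cos(yaw)]]); G=np.array([547.4,-176.0])
def ray(p,u,v,z):
    K=p["camera_matrix"]; u=np.atleast_1d(u);v=np.atleast_1d(v)
    d=np.stack([(u-K[0,2])/K[0,0],(v-K[1,2])/K[1,1],np.ones(len(u))],1)@p["R"]
    c=-p["R"].T@p["t"]; return c+d*((z-c[2])/d[:,2])[:,None]
def loc(X): X=np.atleast_2d(X); return np.c_[X[:,:2]@R2.T-G,X[:,2]]
def look(name):
    s,p=wrist(); save(p,name); np.savez(name[:-4],**p)
    print("t",round(s["clock"],2),"tcp",loc(s["position"]).round(1),"F",s["contact_force"].round(1))
    q=loc(pts(p,np.ones(p["range_z"].shape,bool))); v,u=np.nonzero(p["range_z"]>0)
    b=(q[:,2]>125)&(q[:,2]<195)&(abs(q[:,0])<75)&(abs(q[:,1])<80)
    for z in range(130,195,8):
        k=b&(abs(q[:,2]-z)<4)
        if k.sum()>3: print(z,k.sum(),q[k].min(0)[:2].round(1),q[k].max(0)[:2].round(1))
E
python3 -c "
from h import *
look('w2.png')"
```

```text
t 4.5 tcp [[ -2.  103.4 146.3]] F [-0.4 -0.4 -0.2]
130 127 [ 1.4 27.5] [12.3 48. ]
138 184 [ 2.  28.7] [12.7 51.3]
146 200 [ 2.1 31.5] [12.8 53.7]
154 237 [ 1.9 34.4] [13.3 56.9]
162 290 [ 2.1 35.8] [13.7 59.5]
170 500 [-3.4 38.2] [14.  61.6]
178 1390 [-6.6 39.2] [13.4 61.8]
186 505 [-5.1 44.1] [10.9 56. ]
194 54 [ 9.6 71.9] [11.6 79.8]
```

View pics/w2.png

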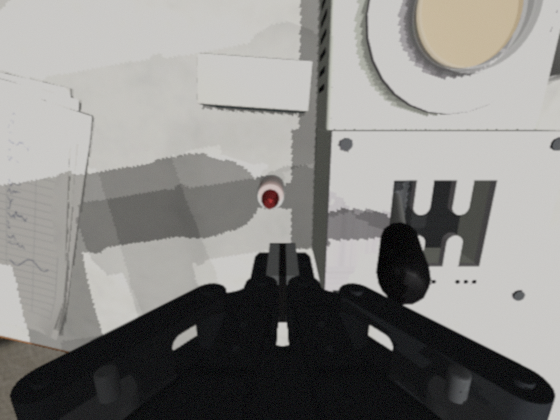

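```bash
python3 - <<'E'
from h import *
p=dict(np.load("w2.npz"))
cv2.imwrite("pics/c2.png",cv2.resize(p["frame"][165:305,365:515,::-1],None,fx=4,fy=4,interpolation=cv2.INTER_CUBIC))
for n,us,vs in [("w1",(357,379),(140,220)),("w2",(439,480),(165,275))]:
    p=dict(np.load(n+".npz")); g=cv2.cvtColor(p["frame"],cv2.COLOR_RGB2GRAY).astype(int)
    for u in us:
        col=g[vs[0]:vs[1],u]; d=np.diff(col); a=vs[0]+d.argmin()+.5; b=vs[0]+d.argmax()+.5
        print(n,u,a,b,loc(ray(p,[u,u],[a,b],101)).round(1).tolist(), col[::6].tolist())
E
```

```text
w1 357 155.5 205.5 [[31.5, 1.1, 101.0], [-29.5, -3.1, 101.0]] [183, 185, 184, 45, 45, 51, 55, 42, 44, 37, 37, 124, 182, 181]
w1 379 156.5 205.5 [[30.3, -24.8, 101.0], [-29.5, -30.2, 101.0]] [184, 183, 184, 32, 35, 33, 28, 32, 32, 30, 27, 134, 184, 184]
w2 439 180.5 265.5 [[31.1, 2.4, 101.0], [-29.9, -7.1, 101.0]] [201, 200, 202, 39, 40, 36, 39, 40, 38, 39, 38, 37, 40, 40, 85, 77, 68, 195, 201]
w2 480 180.5 257.5 [[31.2, -24.2, 101.0], [-23.6, -34.9, 101.0]] [201, 201, 202, 76, 74, 77, 75, 77, 73, 72, 75, 69, 64, 67, 66, 99, 167, 200, 201]
```

View pics/c2.png

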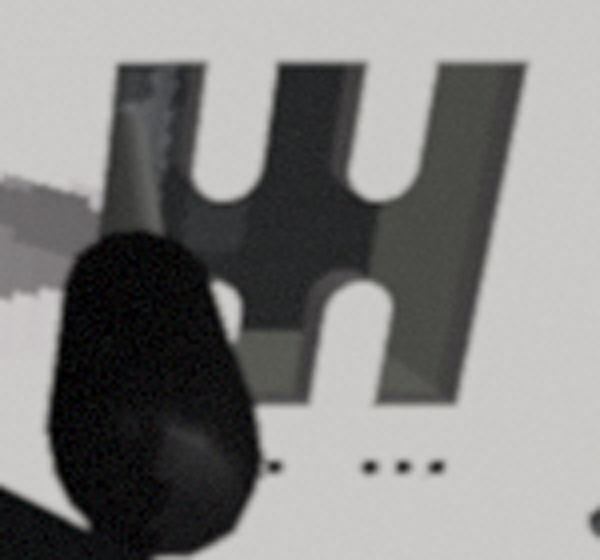

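Request:
apply_moves:
  delta_rot:
    - [0, 0, 0]
    - [0, 0, 0]
    - [0, 0, 0]
    - [0, 0, 0]
    - [0, 0, 0]
    - [0, 0, 0]
    - [0, 0, 0]
    - [0, 0, 0]
  xyz:
    - [0.17, 0, 0]
    - [0, 0.3, -0.04]
    - [0, 0.3, -0.04]
    - [0, 0.3, 0]
    - [0, 0.2, 0]
    - [0, 0.2, 0]
    - [0, 0.2, 0]
    - [0, 0, 0]
  hand: [1, 1, 1, 1, 1, 1, 1, 1]

```text
clock: 5.22
position: [562.0, 49.4, 152.5]
ee_rot: [0.989, 0.145, 0.0, 0.0]
contact_force: [-0.1, 0.4, 0.4]
gripper_width: 0.0
grasp_force: 0.0
```

```bash
sed -i 's/547.4,-176/548.0,-176/' h.py; python3 -c "
from h import *
look('w3.png')"
```

```text
t 5.22 tcp [[  4.7  63.2 152.5]] F [-0.1  0.4  0.4]
130 66 [ 5.5 17. ] [11.6 36. ]
138 163 [ 1.4 15.7] [12.1 37.3]
146 193 [ 1.2 17.9] [12.1 41.5]
154 249 [ 2.1 19.7] [15.8 72.9]
162 584 [ 1.2 21.4] [15.9 77. ]
170 756 [ 1.8 23.3] [16.1 77.1]
178 1058 [ 3.  25.6] [16.1 77.2]
186 919 [-6.8 30.1] [16.4 77. ]
194 336 [-6.2 42.5] [17.5 79.9]
```

View pics/w3.png

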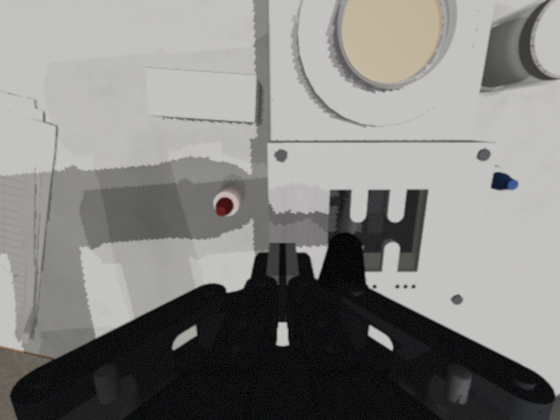

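The fingers are in contact and the lever has started moving right, with f still about 0. I'll back off slightly, centre on the grip and continue across.

Request:
apply_moves:
  delta_rot:
    - [0, 0, 0]
    - [0, 0, 0]
    - [0, 0, 0]
    - [0, 0, 0]
    - [0, 0, 0]
    - [0, 0, 0]
    - [0, 0, 0]
    - [0, 0, 0]
    - [0, 0, 0]
    - [0, 0, 0]
    - [0, 0, 0]
    - [0, 0, 0]
    - [0, 0, 0]
    - [0, 0, 0]
    - [0, 0, 0]
  xyz:
    - [0, -0.16, 0]
    - [-0.13, 0, 0]
    - [0, 0, 0]
    - [0, 0.2, 0]
    - [0, 0.25, 0]
    - [0, 0.25, 0]
    - [0, 0.25, 0]
    - [0, 0.25, 0]
    - [0, 0.25, 0]
    - [0, 0.25, 0]
    - [0, 0.25, 0]
    - [0, 0.25, 0]
    - [0, 0.25, 0]
    - [0, 0.2, 0]
    - [0, 0, 0]
  hand: [1, 1, 1, 1, 1, 1, 1, 1, 1, 1, 1, 1, 1, 1, 1]

```text
clock: 6.52
position: [576.6, -11.2, 152.0]
ee_rot: [0.989, 0.145, -0.0, 0.0]
contact_force: [-0.2, 0.0, -0.5]
gripper_width: -0.3
grasp_force: 0.0
```

```bash
python3 -c "
from h import *
look('w4.png')"
```

```text
t 6.52 tcp [[  1.5   1.  152. ]] F [-0.2  0.  -0.5]
130 26 [  4.3 -24.3] [11.9 -9.7]
138 183 [ -2.1 -26.4] [11.9 -8.9]
146 201 [  1.4 -30.3] [12.3 -9.7]
154 275 [  4.2 -27.8] [12.7 10.2]
162 598 [  3.6 -30.5] [12.9 14.8]
170 778 [  2.6 -32.9] [13.3 14.9]
178 1035 [  2.  -35.8] [13.5 15. ]
186 1394 [-10.1 -35.6] [12.9 14.7]
194 276 [ -9.1 -26.4] [14.7 21.9]
```

View pics/w4.png

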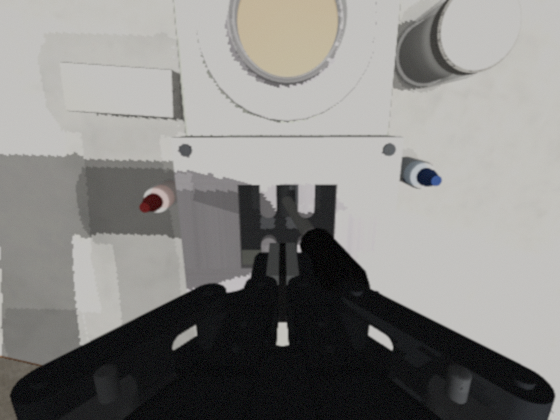

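Request:
apply_moves:
  delta_rot:
    - [0, 0, 0]
    - [0, 0, 0]
    - [0, 0, 0]
    - [0, 0, 0]
    - [0, 0, 0]
    - [0, 0, 0]
  xyz:
    - [0, 0.2, 0]
    - [0, 0.2, 0]
    - [0, 0.2, 0]
    - [0, 0.12, 0]
    - [0, 0, 0]
    - [0, 0, 0]
  hand: [1, 1, 1, 1, 1, 1]

```text
clock: 7.07
position: [581.8, -27.8, 152.4]
ee_rot: [0.989, 0.145, 0.0, 0.0]
contact_force: [0.1, 0.3, -1.0]
gripper_width: -0.1
grasp_force: 0.0
```

```bash
python3 -c "
from h import *
look('w5.png')
p=dict(np.load('w5.npz'))
cv2.imwrite('pics/c5.png',cv2.resize(p['frame'][160:320,170:390,::-1],None,fx=3.6,fy=3.6,interpolation=cv2.INTER_CUBIC))"
```

```text
t 7.07 tcp [[  1.8 -16.4 152.4]] F [ 0.1  0.3 -1. ]
130 76 [  2.7 -38.1] [ 12.  -22.4]
138 193 [  0.8 -40.2] [ 12.2 -22.9]
146 230 [  2.2 -43. ] [ 12.6 -24.8]
154 259 [  5.  -44.8] [13.  -5.2]
162 624 [  3.5 -48.5] [13.3 -2.6]
170 844 [  0.4 -53.6] [13.5 -2.4]
178 1219 [ -0.5 -55.2] [13.7 -2.4]
186 1147 [ -9.9 -54.4] [13.4 -2.7]
194 317 [ -8.9 -36.3] [14.8  4.7]
```

View pics/c5.png

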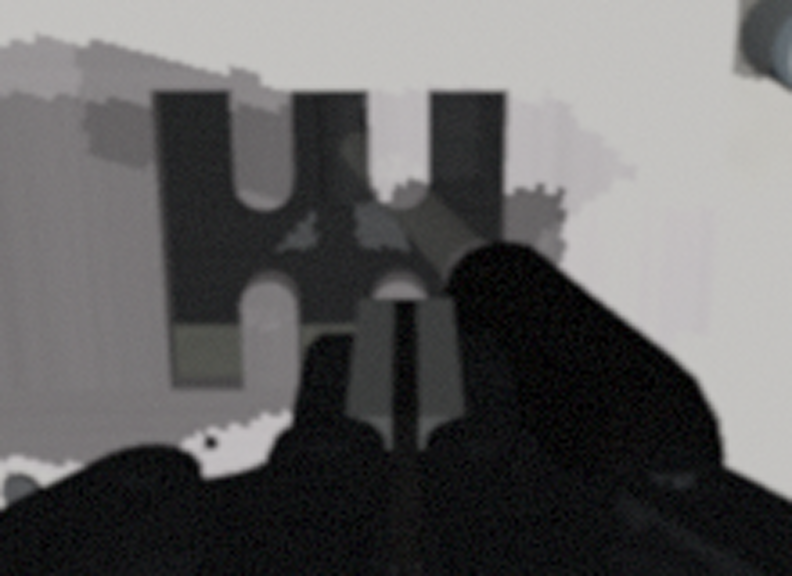

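Request:
apply_moves:
  delta_rot:
    - [0, 0, 0]
    - [0, 0, 0]
    - [0, 0, 0]
    - [0, 0, 0]
  xyz:
    - [0, 0.1, 0]
    - [0, 0.1, 0]
    - [0, 0, 0]
    - [0, 0, 0]
  hand: [1, 1, 1, 1]

```text
clock: 7.45
position: [583.2, -32.3, 152.3]
ee_rot: [0.989, 0.145, 0.0, 0.0]
contact_force: [-0.6, -0.2, 0.7]
gripper_width: 0.0
grasp_force: 0.0
```

```bash
python3 -c "
from h import *
look('w6.png')"
```

```text
t 7.45 tcp [[  1.8 -21.2 152.3]] F [-0.6 -0.2  0.7]
130 93 [  2.7 -41.7] [ 12.1 -26. ]
138 182 [  3.4 -43.6] [ 12.4 -26.5]
146 226 [  2.3 -46.3] [ 12.4 -29. ]
154 271 [  5. -50.] [ 13.3 -14.5]
162 600 [  4.5 -52.3] [13.2 -7.3]
170 884 [  0.5 -58.3] [13.6 -7.2]
178 1334 [ -0.9 -59.7] [13.7 -7.3]
186 1015 [ -9.9 -57.8] [13.2 -7.3]
194 312 [ -8.4 -41.1] [14.8 -0.8]
```

The lever is in the third slot's mouth (a ≈ 0.31, f ≈ 0). Next I'll take the fingers left, back and round to the near side of the grip.

Request:
apply_moves:
  delta_rot:
    - [0, 0, 0]
    - [0, 0, 0]
    - [0, 0, 0]
    - [0, 0, 0]
    - [0, 0, 0]
    - [0, 0, 0]
    - [0, 0, 0]
    - [0, 0, 0]
    - [0, 0, 0]
  xyz:
    - [0, -0.5, 0]
    - [0, 0, 0]
    - [-0.75, 0, 0]
    - [-0.8, 0, 0]
    - [0, 0, 0]
    - [0, 0.7, 0]
    - [0, 0.7, 0]
    - [0, 0, 0]
    - [0, 0, 0]
  hand: [1, 1, 1, 1, 1, 1, 1, 1, 1]

```text
clock: 8.25
position: [552.8, -65.1, 152.3]
ee_rot: [0.989, 0.145, 0.0, -0.0]
contact_force: [-0.1, 0.6, 0.6]
gripper_width: 0.3
grasp_force: 0.0
```

```bash
python3 -c "
from h import *
look('w7.png')"
```

```text
t 8.25 tcp [[-36.7 -43.9 152.3]] F [-0.1  0.6  0.6]
130 44 [ -3.3 -41.1] [ 11.9 -25.8]
138 117 [ -4.  -42.8] [ 12.  -26.1]
146 147 [ -3.8 -47.3] [ 12.3 -28.5]
154 202 [-30.5 -53.5] [ 12.7 -30.8]
162 532 [-30.8 -57.1] [ 13.  -30.1]
170 694 [-31.  -58.3] [ 13.3 -30. ]
178 1531 [-30.8 -59.9] [ 13.2 -30. ]
186 1798 [-48.4 -58. ] [ 10.7 -30.3]
194 310 [-47.5 -64.2] [-23.7 -24.3]
```

View pics/w7.png

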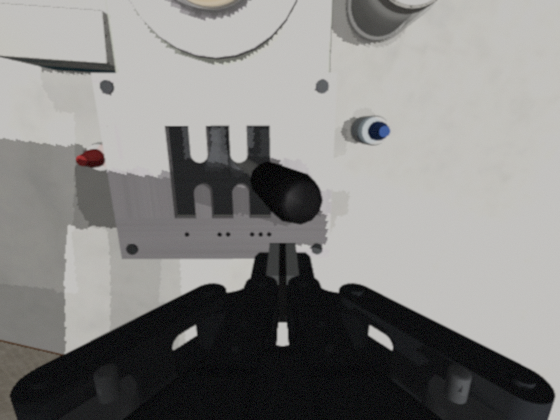

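The grip is at (287,195), stuck in the third slot, and the fingers are in front of it at (283,255) on the near side. Now I push forward.

Request:
apply_moves:
  delta_rot:
    - [0, 0, 0]
    - [0, 0, 0]
    - [0, 0, 0]
    - [0, 0, 0]
    - [0, 0, 0]
    - [0, 0, 0]
    - [0, 0, 0]
    - [0, 0, 0]
    - [0, 0, 0]
    - [0, 0, 0]
    - [0, 0, 0]
  xyz:
    - [0.25, 0, 0]
    - [0.25, 0, 0]
    - [0.25, 0, 0]
    - [0.25, 0, 0]
    - [0.25, 0, 0]
    - [0.25, 0, 0]
    - [0.25, 0, 0]
    - [0.25, 0, 0]
    - [0.2, 0, 0]
    - [0, 0, 0]
    - [0, 0, 0]
  hand: [1, 1, 1, 1, 1, 1, 1, 1, 1, 1, 1]

```text
clock: 9.22
position: [606.1, -48.9, 152.4]
ee_rot: [0.989, 0.146, 0.001, 0.0]
contact_force: [0.1, -0.1, 0.0]
gripper_width: -0.1
grasp_force: 0.0
```

```bash
python3 -c "
from h import *
look('w8.png')"
```

```text
t 9.22 tcp [[ 19.  -43.6 152.4]] F [ 0.1 -0.1  0. ]
130 65 [ 23.6 -35.4] [ 44.9 -24.3]
138 83 [ 26. -37.] [ 47.5 -26.2]
146 97 [ 27.9 -40.9] [ 50.4 -28.7]
154 125 [ 29.1 -42.9] [ 52.7 -30.5]
162 489 [ 24.9 -56.8] [ 55.8 -29.8]
170 1059 [ 24.6 -58.1] [ 56.  -29.7]
178 1767 [ 24.7 -57.4] [ 55.6 -29.6]
186 619 [  7.  -56.6] [ 30.5 -29.8]
194 320 [  8.3 -64.7] [ 31.7 -23.2]
```

Request:
apply_moves:
  delta_rot:
    - [0, 0, 0]
    - [0, 0, 0]
    - [0, 0, 0]
  xyz:
    - [0.1, 0, 0]
    - [0.06, 0, 0]
    - [0, 0, 0]
  hand: [1, 1, 1]

```text
clock: 9.52
position: [608.8, -48.0, 152.3]
ee_rot: [0.989, 0.145, -0.0, 0.0]
contact_force: [-1.7, 0.2, 0.2]
gripper_width: 0.2
grasp_force: 0.6
```

Request:
apply_moves:
  delta_rot:
    - [0, 0, 0]
    - [0, 0, 0]
  xyz:
    - [0.06, 0, 0]
    - [0, 0, 0]
  hand: [1, 1]

```text
clock: 9.68
position: [609.5, -47.7, 152.1]
ee_rot: [0.989, 0.145, -0.001, 0.0]
contact_force: [-3.0, -0.5, 0.8]
gripper_width: -0.4
grasp_force: 1.6
```

Request:
apply_moves:
  delta_rot:
    - [0, 0, 0]
    - [0, 0, 0]
    - [0, 0, 0]
  xyz:
    - [0.08, 0, 0]
    - [0.04, 0, 0]
    - [0, 0, 0]
  hand: [1, 1, 1]

```text
clock: 9.93
position: [610.5, -47.5, 151.8]
ee_rot: [0.989, 0.145, -0.004, 0.0]
contact_force: [-7.2, -1.7, 1.9]
gripper_width: 0.3
grasp_force: 4.0
```

```bash
python3 -c "
from h import *
look('w9.png')"
```

```text
t 9.93 tcp [[ 23.6 -43.5 151.8]] F [-7.2 -1.7  1.9]
130 65 [ 26.6 -35.3] [ 47.7 -24.3]
138 86 [ 29.4 -37.9] [ 50.6 -26.2]
146 99 [ 31.2 -40.2] [ 52.6 -28.7]
154 120 [ 29.6 -54.1] [ 55.8 -31. ]
162 481 [ 29.6 -56.6] [ 59.5 -29.5]
170 1251 [ 29.5 -58.1] [ 59.7 -29.6]
178 1549 [ 29.5 -56.8] [ 58.5 -29.5]
186 697 [ 12.5 -56.5] [ 35.3 -29.7]
194 267 [ 14.  -63.7] [ 37.2 -21.8]
```

The force has climbed to 7 N against the end stop at f ≈ 0.305, so the lever is home. I'll back away and check.

Request:
apply_moves:
  delta_rot:
    - [0, 0, 0]
    - [0, 0, 0]
    - [0, 0, 0]
    - [0, 0, 0]
    - [0, 0, 0]
    - [0, 0, 0]
    - [0, 0, 0]
    - [0, 0, 0]
    - [0, 0, 0]
    - [0, 0, 0]
    - [0, 0, 0]
  xyz:
    - [-0.4, 0, 0]
    - [-0.8, 0, 0]
    - [-0.8, 0, 0]
    - [-0.4, 0, 0]
    - [0, 0, -0.8]
    - [0, 0, -0.9]
    - [0, 0, -0.9]
    - [0, 0, -0.9]
    - [0, 0, -0.9]
    - [0, 0, 0]
    - [0, 0, 0]
  hand: [1, 1, 1, 1, 1, 1, 1, 1, 1, 1, 1]

```text
clock: 10.9
position: [557.2, -63.6, 264.4]
ee_rot: [0.989, 0.146, 0.003, -0.0]
contact_force: [-0.2, -0.3, -0.1]
gripper_width: 0.1
grasp_force: 0.0
```

```bash
python3 -c "
from h import *
look('w10.png')
p=dict(np.load('w10.npz'))"
```

```text
t 10.9 tcp [[-32.  -43.8 264.4]] F [-0.2 -0.3 -0.1]
130 59 [ 25.  -42.3] [ 41.  -24.7]
138 81 [ 27.1 -44. ] [ 44.1 -27.1]
146 88 [ 29.1 -47.4] [ 47.2 -28.4]
154 95 [ 31.8 -49. ] [ 49.1 -31.4]
162 114 [ 34.3 -57.3] [ 56.8 -33.4]
170 313 [ 36.7 -58.4] [ 59.2 -36.1]
178 404 [ 40.4 -56.6] [ 57.5 -39.3]
```

View pics/w10.png

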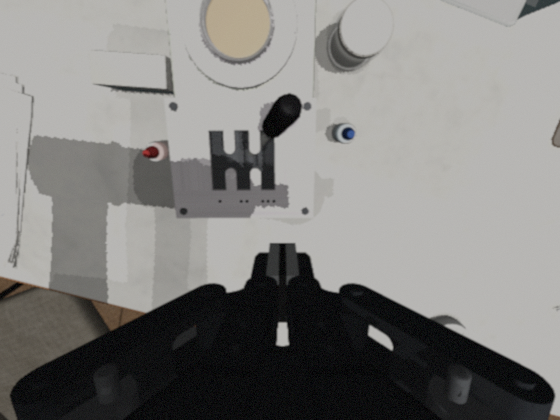

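The lever leans forward in the far end of the third slot (grip at 285,112), the bottles are standing undisturbed, and the robot is clear of everything.

```bash
python3 -c "
from h import *
print(arm.job_done())"
```

```text
the job is handed in; nothing more can be done
None
```

The lever is home at the far end of the third slot, pushed only by the closed fingers and never run into the middle slot or the third slot's near end; the bottles and other things seen round the shaker in the last picture stood undisturbed, and the job was handed in at about 11 s.

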